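Gauge two bored blocks and sort them

ROBOT

A 6-joint arm with a two-finger parallel gripper is mounted at the origin on a cart in front of the work surface, level with it; the furniture and walls round the work are solid. World frame = base frame: x ahead of the robot, y to its left, z up, the work surface at z = 0. Lengths are in m, angles in rad, forces in N, time in s.
With the tool pointing down it reaches from about 0.25 to 0.8 m from the base axis. Payload 3.9 kg.
Tool frame: the origin (TCP) lies between the finger pads; the fingertips stand robot.tip_reach ahead of it and the grasp point (between the pads) lies 11 mm behind it (robot.tip_reach is the distance from the TCP to the fingertips, in m); z points along the fingers, y is the line along which they close (so a half turn about z gives the same grasp; the last joint's range is limited). The gripper opens to 85 mm and grips with 20 to 120 N. Pads are 22 mm wide; open, the fingers measure 114 mm over their backs; the gripper's body (76 mm by 85 mm) begins 54 mm behind the grasp point. The pads swing forward as they close: fully open they stand 13 mm farther back than shut.
Start: joints at [-1.139, 0.26, -0.138, 1.173, 0, 1.571], TCP at [0.22, -0.477, 0.239] pointing down, gripper open.
Joint ranges: [-2.78, 2.78], [-0.83, 1.72], [-1.28, 1.37], [-1.9, 2.12], [-1.57, 1.48], [-3.14, 3.14]. Speed limits (rad/s): [2.57, 2.57, 3.14, 3.14, 3.14, 3.14].

INTERFACE

Orientations are given as a rotation vector (axis times angle).
In Python, from plant import robot gives the robot as it stands. The module is installed in compiled form; this text tells all that it offers.
- The arm moves only by the tool play_rows, never from a script. Its argument "motion" is a list of rows, each a list of 6 numbers: the shift along the tool's x, y, z normalised to -1 to 1, where 1 is 5 cm, then the turn, a rotation vector about the tool's x, y, z normalised to -1 to 1, where 1 is 0.12 rad. A call has 1 to 12 rows; each row shifts and turns the commanded pose from where the row before left it, along the tool's axes as they then stand; what a row does not reach is not made up. A row lasts 1/8 s, in which the tool goes at most 62.5 mm and 10.7 degrees, less where a joint would pass 70% of its speed; a pose out of reach is approached as far as the arm can. A call with a number of a shift or a turn outside -1 to 1 is refused whole. A call with a gripper value outside its range is refused whole. "jaw" is the opening, from 0 (shut) to 1 (fully open), set as the call begins (left out, the last holds). The fingers move at their own pace and stop on an object; "squeeze" is the grip in N (left out, the last holds). Time passes only in rows, so rows that do not move let the fingers close. It gives the time, the measured TCP pose, the force, the opening and the grip force at its end, in the units of the state.
- robot.sense(): the state, without advancing time (a new reading comes with each control period).
- robot.read_camera(name): name is "side" or "top" or "wrist"; returns (picture, depth): 420x560x3 uint8, blue, green, red; 420x560 float32, m along the optical axis (not along the pixel's ray), 0 where there is no reading.
- robot.camera_model(name): a dict with "fx", "fy", "cx", "cy" (pixels), "distortion" ([k1, k2, p1, p2, k3] as OpenCV has them; the pictures are not rectified), "world_to_cam" (4x4, takes a point from world to camera coordinates); the wrist camera has in their place "mount" (4x4, takes a point from camera to tool coordinates, whose origin is the TCP and whose axes are the flange's). Camera axes: x right, y down, z forward; pixel columns grow to the right and rows downward; lengths in m; the calibration is good to about 2 mm. A picture is of the moment at which its call begins: read the wrist's pose just before it. camera_model takes no time and is no camera call.
- robot.job_done(): hands the job in; it is judged then, once.
Trained networks look in the newest picture that a camera, given by its name, has taken for a name from the list of things; names that differ only in an ending like _2 or _b are one class to them, and where a whole thing is asked for, a point or a joint stands for the part that bears it (a point fixed in the world has none). Each returns a list of dicts, best first, with "score" (0 to 1); they miss things now and then, are a little off and sometimes report something else, mostly with a low value. They report only what shows in the picture. A call takes as long as a camera call. They do not tell look-alikes from the thing itself.
- robot.boxes_of(target, camera): "position" ([x, y, z] in m, in world coordinates, good to about 4 mm: the middle of the surface that is visible of it).
The state is a dict: "time": time; "qpos": joint angles; "joint_vel": joint speeds; "joint_torque": joint torques, N m; "position": TCP position; "orientation": TCP orientation; "ft_force": force on the tool from outside, world axes, zero at the start; "moment": the same for the moment, N m; "grip_width": finger opening in m; "grasp_force": force on a finger pad.
Only numpy, scipy, OpenCV 4.12 (cv2) and the standard library are available. Lean on these libraries where they do the work, as an engineer would, in place of code of your own. Each camera call takes 0.05 s, during which the arm holds its last target. There are 200 camera calls.

TASK

With the plug gauge from the wooden stand, find out which of the two aluminium blocks in the rack is bored to size: its bore lets the held gauge down to the rack's floor, while the other stops it at the mouth; then put the gauge back upright in its stand. Put the block that fails in the red tray. Lift the block that passes out by its ends, stand it flat on the bare bench and let go, then take it again across its long sides and set it flat on the floor of the green carrier, in the middle between the end walls, without disturbing the caliper, the scriber or the tin.

Things in the scene. Friction and masses are not known exactly. Their poses are not given: they have to be found in the camera images.
- plug_gauge: steel go plug gauge, upright in the wooden stand at the start. Origin: centre of the plug's tip face; z runs up the gauge. Plug 16 mm in diameter from z 0 to 34 mm, its first 4 mm tapered from 11 mm; round flange 28 mm in diameter from z 34 to 39; round dark handle 18 mm in diameter from z 39 to 105 mm. About 0.12 kg.
- gauge_stand: fixed dark wooden block 64 x 64 x 45 mm with one upright hole 20 mm in diameter at its centre; origin at the centre of its underside. The gauge hangs in it by its flange, its tip 11 mm above the bench. The bench to the right of it, about x = 0.61, y = -0.09 m, is always bare.
- block_1: loose aluminium block 56 (x) x 30 (y) x 24 (z) mm, origin at the centre of its underside, with an upright bore through its middle. One of the two blocks has a bore of 18 mm (the gauge goes through), the other of 14 mm (the gauge stops within 4 mm of the top); they look alike otherwise and stand in either bay. About 0.12 kg.
- block_2: the other aluminium block, same size and origin as block_1, with the other bore.
- rack: fixed grey rack; origin at the centre of its underside. Floor 4 mm thick; two bays along x at y = +21.5 and -21.5 mm, 33 mm wide between rails 10 mm thick and 48 mm long, tops 31 mm above the bench (3 mm over the blocks). The blocks lie with x along the rack's x, their ends out beyond the rails: they can be taken only by their ends (56 mm).
- carrier: fixed green carrier for the passed block; origin at the centre of its underside. Floor 90 (x) x 52 (y) mm, 4 mm thick; two end walls at its x ends, 70 mm apart inside, tops 42 mm above the bench; the long sides are open. The block goes in with its 56 mm length along the carrier's x.
- reject_tray: fixed red open tray, 160 (x) x 110 (y) x 28 mm high outside, walls and floor 4 mm; origin at the centre of its underside. It and the carrier stand to the left and right of the rack, in either order.
- caliper: loose brass caliper lying on the bench, 32 x 110 x 10 mm, origin at the centre of its underside; not to be disturbed.
- red_scriber: loose scriber with a red handle lying on the bench, 155 x 10 x 9 mm, origin at the centre of its underside; not to be disturbed.
- black_tin: loose round black tin, 55 mm in diameter, 14 mm high, origin at the centre of its underside; not to be disturbed.
Mind the look-alikes: they are no part of the job. What is shaped like the gauge_stand but yellow is not meant.

How it is judged:
By the outcome, as a careful person would: the job done as asked, in the order asked, and still so for the second after the job is handed in, with the robot touching nothing.
It also fails if it takes over 72 s, if anything falls off the work surface, if the arm or the gripper's body presses on something with over 40 N, if the wrist force passes 120 N, or if a joint passes its speed limit or range.

## Working session

There is one attempt and no reset: what is moved stays moved. The work goes in short steps, Python scripts to look and compute and a tool call to move; the robot and the scene stay as the last step left them, time stands still between calls to the robot, and variables do not carry over. Pictures are saved under pics/ and viewed, at most 13 in all, crops included, and the job is handed in when it is done.

Besides the shell and the picture viewer there is one more tool, called after ">>>" by a JSON object that holds its "method" and its "body", one argument or row to a line. play_rows: Moves the arm, as the interface text tells. Its arguments: {"type":"object","properties":{"motion":{"type":"array"},"jaw":{"type":"number"},"squeeze":{"type":"number"}},"required":["motion"]}

```bash
mkdir -p pics
python3 - <<'E'
from plant import robot
import cv2,numpy as np
s=robot.sense();print({k:np.round(v,3) for k,v in s.items()},robot.tip_reach)
for n in("top","side"):
    p,d=robot.read_camera(n);cv2.imwrite(f"pics/{n}0.png",p);np.save(f"{n}_d.npy",d)
    m=robot.camera_model(n);print(n,{k:np.round(v,3).tolist() for k,v in m.items()})
for t in["plug_gauge","gauge_stand","block_1","rack","carrier","reject_tray","caliper","red_scriber","black_tin"]:
    print(t,[(round(b["score"],2),np.round(b["position"],3).tolist()) for b in robot.boxes_of(t,"top")])
print({k:np.round(v,3).tolist() for k,v in robot.camera_model("wrist").items()})
E
```

```text
{'time': np.float64(0.0), 'qpos': array([-1.139,  0.261, -0.139,  1.173,  0.   ,  1.571]), 'joint_vel': array([-0.001, -0.   , -0.001,  0.001, -0.001,  0.   ]), 'joint_torque': array([ 0.0000e+00, -4.0568e+01,  2.5392e+01,  1.9000e-02, -0.0000e+00,
        0.0000e+00]), 'position': array([ 0.219, -0.476,  0.238]), 'orientation': array([-3.067e+00, -6.730e-01,  1.000e-03]), 'ft_force': array([0.366, 0.978, 0.374]), 'moment': array([ 0.031, -0.034, -0.014]), 'grasp_force': np.float64(0.0), 'grip_width': np.float64(0.085)} 0.008
top {'fx': 403.785, 'fy': 403.785, 'cx': 281.87, 'cy': 210.768, 'distortion': [-0.063, 0.0, 0.0, 0.0, 0.0], 'world_to_cam': [[-0.009, -1.0, -0.03, 0.021], [-0.991, 0.013, -0.133, 0.578], [0.133, 0.029, -0.991, 1.085], [0.0, 0.0, 0.0, 1.0]]}
side {'fx': 538.934, 'fy': 538.934, 'cx': 290.728, 'cy': 203.707, 'distortion': [0.021, 0.0, 0.0, 0.0, 0.0], 'world_to_cam': [[0.989, -0.15, -0.009, -0.557], [-0.106, -0.655, -0.748, 0.092], [0.106, 0.74, -0.664, 1.185], [0.0, 0.0, 0.0, 1.0]]}
plug_gauge []
gauge_stand [(0.9, [0.619, 0.059, 0.047]), (0.72, [0.793, 0.232, 0.046]), (0.71, [0.745, 0.073, 0.045])]
block_1 [(0.53, [0.476, -0.018, 0.029]), (0.44, [0.475, -0.061, 0.025])]
rack [(0.81, [0.479, -0.037, 0.026])]
carrier [(0.79, [0.478, -0.307, 0.004])]
reject_tray [(0.66, [0.523, 0.284, 0.003])]
caliper [(0.7, [0.708, 0.29, 0.006])]
red_scriber []
black_tin []
{'fx': 296.921, 'fy': 296.921, 'cx': 280.655, 'cy': 206.023, 'distortion': [-0.067, 0.0, 0.0, 0.0, 0.0], 'mount': [[-0.001, -0.945, -0.328, 0.085], [1.0, -0.001, -0.0, 0.0], [-0.0, -0.328, 0.945, -0.135], [0.0, 0.0, 0.0, 1.0]]}
```

View pics/top0.png

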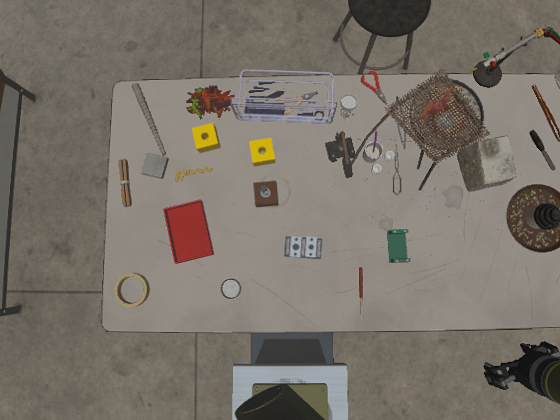

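View pics/side0.png

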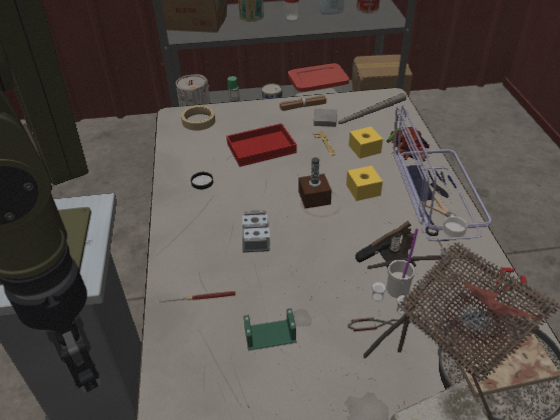

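Top view: brown stand with the gauge at (265,193). Its look-alikes are the yellow blocks at (206,137) and (262,151), which I reject because the stand is dark wood. The rack is at (303,246), carrier (398,246), tray (189,231), scriber (361,288), tin (231,288), and brass caliper (193,173). Next I measure with depth and take a close crop.

```bash
cat > h.py <<'E'
import numpy as np,cv2
from scipy.spatial.transform import Rotation as R
from plant import robot
def cloud(n,d,T=None):
    m=robot.camera_model(n)
    K=np.array([[m["fx"],0,m["cx"]],[0,m["fy"],m["cy"]],[0,0,1]])
    v,u=np.mgrid[0:420,0:560]
    r=cv2.undistortPoints(np.stack([u,v],-1).reshape(-1,1,2).astype(float),K,np.array(m["distortion"])).reshape(420,560,2)
    P=np.dstack([r*d[...,None],d])
    if T is None:T=np.linalg.inv(m["world_to_cam"])
    W=P@T[:3,:3].T+T[:3,3]
    W[d<=0]=np.nan
    return W
def wristT():
    s=robot.sense();T=np.eye(4);T[:3,:3]=R.from_rotvec(s["orientation"]).as_matrix();T[:3,3]=s["position"]
    return T@np.array(robot.camera_model("wrist")["mount"])
def rect(p):
    (c,sz,a)=cv2.minAreaRect((p*1000).astype(np.float32));return np.round(c,1),np.round(sz,1),round(a,1)
def sel(W,x0,x1,y0,y1,z0,z1):
    return W[(W[...,0]>x0)&(W[...,0]<x1)&(W[...,1]>y0)&(W[...,1]<y1)&(W[...,2]>z0)&(W[...,2]<z1)]
E
python3 - <<'E'
from h import *
W={n:cloud(n,np.load(n+"_d.npy")) for n in("top","side")}
for n in W:
    print(n)
    for k,b in dict(stand=(.55,.69,0,.12,.035,.055),handle=(.55,.69,0,.12,.07,.13),rack=(.43,.53,-.11,.03,.015,.04),carr=(.4,.55,-.38,-.24,.02,.06),carrfl=(.4,.55,-.38,-.24,.002,.06),tray=(.4,.64,.18,.38,.02,.04),bench=(.58,.64,-.12,-.06,-.02,.02),scrib=(.3,.5,-.25,-.12,.004,.03),tin=(.3,.45,.1,.25,.006,.03)).items():
        p=sel(W[n],*b)
        if len(p)>4:print(k,len(p),rect(p[:,:2]),np.round(np.percentile(p[:,2],[5,50,98]),4))
img=cv2.imread("pics/top0.png")
a=cv2.resize(img[165:275,160:420],None,fx=3,fy=3,interpolation=cv2.INTER_CUBIC)
cv2.imwrite("pics/crop1.png",a)
E
```

```text
top
stand 465 (array([629.8,  61.8]), array([65. , 64.1]), 4.1) [0.0413 0.0451 0.0514]
handle 59 (array([628.6,  61. ]), array([16. , 17.1]), 0.8) [0.0793 0.1142 0.1176]
rack 581 (array([480.4, -41.2]), array([97.1, 55.7]), 89.4) [0.0244 0.0287 0.0343]
carr 138 (array([ 478.2, -308. ]), array([90.5, 44.8]), 1.3) [0.0268 0.0415 0.0459]
carrfl 769 (array([ 476.1, -310.1]), array([148.9, 139.5]), 1.0) [0.0021 0.004  0.0441]
tray 348 (array([526.8, 283. ]), array([161.1, 112.2]), 13.4) [0.0219 0.0264 0.0316]
bench 424 (array([610.3, -90.2]), array([59.5, 59.4]), 1.3) [-0.0038 -0.0003  0.0042]
scrib 160 (array([ 400.2, -183.6]), array([198.3, 125. ]), 1.3) [0.0041 0.0057 0.0105]
tin 103 (array([351.3, 142.6]), array([95.5, 73.6]), 80.4) [0.0061 0.0081 0.0163]
side
stand 526 (array([628.5,  59.5]), array([65.4, 71.4]), 2.9) [0.0376 0.0458 0.0527]
handle 157 (array([628.8,  60. ]), array([21.1, 16.8]), 80.0) [0.0732 0.0988 0.1182]
rack 869 (array([477.7, -43.4]), array([102.3,  56.5]), 87.9) [0.0183 0.0289 0.0339]
carr 338 (array([ 477.1, -309.9]), array([90.2, 48.5]), 3.5) [0.0224 0.0416 0.0458]
carrfl 1968 (array([ 475.1, -309.5]), array([138.8, 149.4]), 89.9) [0.0022 0.0043 0.0443]
tray 504 (array([525.4, 281.4]), array([161.6, 119.7]), 13.1) [0.0208 0.026  0.0314]
bench 530 (array([610. , -89.8]), array([59.7, 59.7]), 0.1) [-0.0019  0.0007  0.0039]
scrib 292 (array([ 397.6, -182.3]), array([124.8, 192. ]), 88.9) [0.0041 0.0067 0.0118]
tin 202 (array([372.7, 181. ]), array([103.1,  55.8]), 67.7) [0.0063 0.0089 0.0168]
```

View pics/crop1.png

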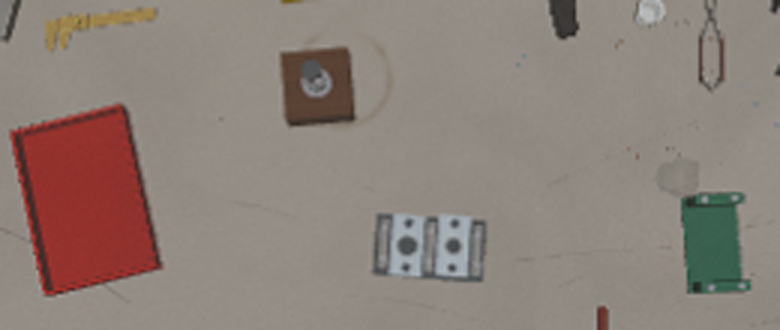

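The crop confirms the brown wooden stand with the steel gauge upright in its hole, crop (316,80). The rack holds two blocks, bores at (407,246) and (453,246). I'll go over the work for a close wrist view.

```bash
cat >> h.py <<'E'
def plan(pos,hd,n,pose=None):
    """rows from sensed (or given) pose to pos, heading (deg, tool x), tool down"""
    s=robot.sense()
    p,q=pose if pose else (s["position"],R.from_rotvec(s["orientation"]))
    G=R.from_euler("z",hd,degrees=True)*R.from_rotvec([np.pi,0,0])
    tv=(q.inv()*G).as_rotvec();p=np.array(p,float);pos=np.array(pos,float);out=[]
    for i in range(n):
        d=q.inv().apply((pos-p)/(n-i))/.05
        t=(q.inv()*G).as_rotvec()/(n-i)/.12
        r=np.round(np.r_[d,t],2);r[np.abs(r)<.006]=0;out.append(r.tolist())
        p=p+q.apply(r[:3]*.05);q=q*R.from_rotvec(r[3:]*.12)
    print("end",np.round(p,4));print(str(out).replace(" ",""),"MAX",np.abs(out).max())
    return p,q
def heading():
    s=robot.sense();x=R.from_rotvec(s["orientation"]).as_matrix();print("pos",np.round(s["position"],4),"hd",round(np.degrees(np.arctan2(x[1,0],x[0,0])),2),"z",np.round(x[:,2],3),"t",s["time"],"F",np.round(s["ft_force"],1),"w",round(float(s["grip_width"]),4))
E
python3 -c "
from h import *
heading();plan([.54,-.02,.28],90,12)"
```

```text
pos [ 0.2197 -0.4768  0.2393] hd 24.74 z [-0.  0. -1.] t 0.55 F [-0.4 -0.1  0.2] w 0.0855
end [ 0.54   -0.0198  0.2798]
[[0.8,-0.47,-0.07,0.0,0.0,-0.79],[0.84,-0.39,-0.07,0.0,0.0,-0.79],[0.88,-0.31,-0.07,0.0,0.0,-0.79],[0.9,-0.22,-0.07,0.0,0.0,-0.79],[0.92,-0.14,-0.07,0.0,0.0,-0.79],[0.93,-0.05,-0.07,0.0,0.0,-0.79],[0.93,0.04,-0.07,0.0,0.0,-0.79],[0.92,0.13,-0.06,0.0,0.0,-0.79],[0.91,0.21,-0.07,0.0,0.0,-0.79],[0.88,0.3,-0.06,0.0,0.0,-0.79],[0.85,0.38,-0.07,0.0,0.0,-0.8],[0.81,0.46,-0.06,0.0,0.0,-0.79]] MAX 0.93
```

>>> {"method": "play_rows", "body": {
  "motion": [
    [0.8,-0.47,-0.07,0,0,-0.79],
    [0.84,-0.39,-0.07,0,0,-0.79],
    [0.88,-0.31,-0.07,0,0,-0.79],
    [0.9,-0.22,-0.07,0,0,-0.79],
    [0.92,-0.14,-0.07,0,0,-0.79],
    [0.93,-0.05,-0.07,0,0,-0.79],
    [0.93,0.04,-0.07,0,0,-0.79],
    [0.92,0.13,-0.06,0,0,-0.79],
    [0.91,0.21,-0.07,0,0,-0.79],
    [0.88,0.3,-0.06,0,0,-0.79],
    [0.85,0.38,-0.07,0,0,-0.8],
    [0.81,0.46,-0.06,0,0,-0.79]
  ],
  "jaw": 0.6
}}

```text
time: 2.05
position: [0.5409, -0.0184, 0.2801]
orientation: [2.218, 2.224, 0.0]
ft_force: [0.4, -1.0, -0.4]
grip_width: 0.0512
grasp_force: 0.0
```

>>> {"method": "play_rows", "body": {
  "motion": [
    [0,0,0,0,0,0],
    [0,0,0,0,0,0]
  ]
}}

```text
time: 2.3
position: [0.5396, -0.02, 0.2796]
orientation: [-2.222, -2.221, 0.002]
ft_force: [-0.3, -0.2, -0.2]
grip_width: 0.0516
grasp_force: 0.0
```

Run:
```python
from h import *
heading();T=wristT();p,d=robot.read_camera("wrist");cv2.imwrite("pics/w1.png",p);W=cloud("wrist",d,T);np.save("w1.npy",W)
for k,b in dict(stand=(.55,.69,0,.12,.035,.055),handle=(.55,.69,0,.12,.09,.13),rack=(.43,.53,-.11,.03,.015,.04),bench=(.58,.64,-.12,-.06,-.02,.02)).items():
    p=sel(W,*b)
    if len(p)>4:print(k,len(p),rect(p[:,:2]),np.round(np.percentile(p[:,2],[5,50,98]),4))
```

```text
pos [ 0.5396 -0.02    0.2796] hd 89.98 z [-0.001 -0.    -1.   ] t 2.3 F [-0.3 -0.2 -0.2] w 0.0516
stand 2475 (array([628.3,  60.8]), array([64.4, 64.6]), 3.9) [0.0438 0.0453 0.0508]
handle 405 (array([627.3,  60.8]), array([18.3, 17.7]), 44.5) [0.0958 0.1158 0.1177]
rack 2652 (array([477.3, -42.1]), array([96. , 58.5]), 85.6) [0.023  0.0286 0.0326]
bench 1501 (array([610. , -90.1]), array([59.9, 59.9]), 0.0) [-0.0012  0.0002  0.0018]
```

View pics/w1.png

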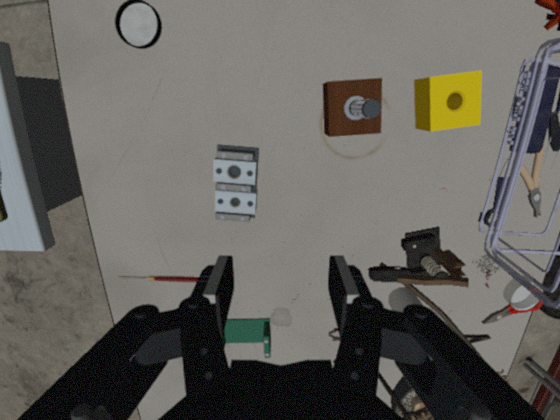

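The wrist view shows the stand at (352,107) with the handle top at (371,108), bores at (234,172) and (235,202), and the yellow decoy at (449,100). The stand rectangle is 64 mm and the handle 18 mm, as they must be. Next I measure the bores and plan the gauge grasp.

```bash
cat >> h.py <<'E'
def pix2plane(uv,z,T,n="wrist"):
    m=robot.camera_model(n);K=np.array([[m["fx"],0,m["cx"]],[0,m["fy"],m["cy"]],[0,0,1]])
    r=cv2.undistortPoints(np.array(uv,float).reshape(-1,1,2),K,np.array(m["distortion"])).reshape(-1,2)
    D=np.c_[r,np.ones(len(r))]@T[:3,:3].T
    return T[:3,3]+D*((z-T[2,3])/D[:,2])[:,None]
E
python3 - <<'E'
from h import *
T=wristT();g=cv2.cvtColor(cv2.imread("pics/w1.png"),cv2.COLOR_BGR2GRAY)
for (u,v) in((234,172),(235,202)):
    c=g[v-9:v+10,u-9:u+10].astype(float);th=(c.min()+np.median(c))/2
    n,l,st,ce=cv2.connectedComponentsWithStats((c<th).astype(np.uint8))
    i=l[9,9];q=ce[i]+[u-9,v-9];print("bore px",q,st[i],np.round(pix2plane([q],.028,T),4))
W=np.load("w1.npy")
p=sel(W,.43,.53,-.11,.03,.0295,.036);print("rails",len(p),rect(p[:,:2]))
P=p[:,:2]*1000
for lo,hi in((-12,15),(-60,-30),(-100,-70)):
    r=P[(P[:,1]>lo)&(P[:,1]<hi)]
    if len(r)>20:print(len(r),rect(r),np.polyfit(r[:,0],r[:,1],1))
p=sel(W,.43,.53,-.11,.03,.024,.0295);print("blk",rect(p[:,:2]))
h=plan([.628,.061,.18],90,3);h2=plan([.628,.061,.077],90,3,h)
E
```

```text
bore px [233.79338843 171.45454545] [  3   3  13  12 121] [[ 0.4774 -0.0213  0.028 ]]
bore px [234.62686567 201.7761194 ] [ 4  5 10  9 67] [[ 0.4763 -0.0638  0.028 ]]
rails 818 (array([477.5, -42.3]), array([97. , 55.8]), 88.2)
273 (array([479300.5,  -1999.9]), array([14768.1, 47065.4]), 84.7) [-0.08775023 42.48939085]
277 (array([478818.8, -45525.3]), array([52089.4, 27574.4]), 2.0) [-0.08390288 -2.82915564]
207 (array([472515.6, -79757.2]), array([20447.9, 47699.4]), 85.9) [ -0.1121219  -30.86612948]
blk (array([477., -41.]), array([95.9, 56.8]), 88.3)
end [0.6278 0.061  0.1801]
[[0.54,0.59,0.66,0.0,0.0,0.0],[0.55,0.59,0.67,0.0,0.0,-0.01],[0.54,0.59,0.66,-0.01,0.0,0.0]] MAX 0.67
end [0.6278 0.0609 0.0771]
[[0.0,0.0,0.69,0.0,0.0,0.0],[0.0,0.0,0.69,0.0,0.0,0.0],[0.0,0.0,0.68,0.0,0.0,0.0]] MAX 0.69
```

>>> {"method": "play_rows", "body": {
  "motion": [
    [0.54,0.59,0.66,0,0,0],
    [0.55,0.59,0.67,0,0,0],
    [0.54,0.59,0.66,0,0,0],
    [0,0,0,0,0,0],
    [0,0,0.69,0,0,0],
    [0,0,0.69,0,0,0],
    [0,0,0.68,0,0,0],
    [0,0,0,0,0,0]
  ]
}}

```text
time: 3.35
position: [0.6255, 0.0598, 0.0758]
orientation: [-2.222, -2.216, 0.007]
ft_force: [-0.7, 0.1, 0.8]
grip_width: 0.0511
grasp_force: 0.0
```

>>> {"method": "play_rows", "body": {
  "motion": [
    [0,0,0,0,0,0],
    [0,0,0,0,0,0],
    [0,0,0,0,0,0],
    [0,0,0,0,0,0],
    [0,0,0,0,0,0]
  ],
  "jaw": 0,
  "squeeze": 40
}}

```text
time: 3.98
position: [0.6297, 0.0614, 0.0794]
orientation: [2.22, 2.219, 0.003]
ft_force: [-1.2, -1.2, 6.2]
grip_width: 0.0169
grasp_force: 39.6
```

Run:
```python
from h import *
heading()
p,d=robot.read_camera("side");W=cloud("side",d);q=sel(W,.55,.69,0,.12,.06,.12);cv2.imwrite("pics/s1.png",p[60:300,180:500]);print(rect(q[:,:2]))
```

```text
pos [0.6297 0.0614 0.0794] hd 89.98 z [ 0.003 -0.001 -1.   ] t 3.975 F [-1.2 -1.2  6.2] w 0.0169
(array([630.8,  57.1]), array([70.3, 22.8]), 0.1)
```

>>> {"method": "play_rows", "body": {
  "motion": [
    [0,0,-0.3,0,0,0],
    [0,0,-0.6,0,0,0],
    [0,0,-0.6,0,0,0],
    [0,0,0,0,0,0],
    [0,0,0,0,0,0]
  ]
}}

```text
time: 4.65
position: [0.6282, 0.0617, 0.152]
orientation: [-2.221, -2.221, 0.001]
ft_force: [0.3, -0.5, -1.0]
grip_width: 0.0171
grasp_force: 39.2
```

Run:
```python
from h import *
heading();T=wristT();p,d=robot.read_camera("wrist");cv2.imwrite("pics/w2.png",p);heading()
h=plan([.4774,-.0213,.152],90,5)
```

```text
pos [0.6282 0.0617 0.152 ] hd 90.0 z [-0.001  0.    -1.   ] t 4.65 F [ 0.3 -0.5 -1. ] w 0.0171
pos [0.6277 0.0616 0.1512] hd 90.0 z [-0.002 -0.    -1.   ] t 4.7 F [-0.7 -0.4 -2.5] w 0.0174
end [ 0.4772 -0.0213  0.152 ]
[[-0.33,-0.6,0.0,0.0,0.0,0.0],[-0.33,-0.6,0.0,0.0,0.0,0.0],[-0.33,-0.6,0.0,-0.01,0.0,0.0],[-0.33,-0.6,-0.01,0.0,0.0,0.0],[-0.34,-0.61,0.0,-0.01,0.0,0.0]] MAX 0.61
```

View pics/w2.png

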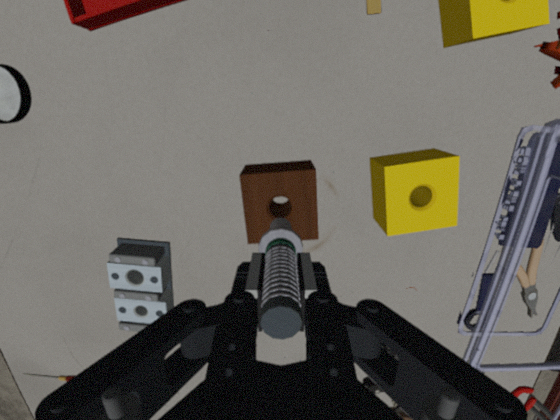

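The gauge is held upright, with its flange at (281,240), and the stand hole is clear at (281,205). The bores are now at (135,276) and (137,311). I'll re-measure them from this pose as a check.

Run:
```python
from h import *
T=wristT();img=cv2.imread("pics/w2.png");g=cv2.cvtColor(img,cv2.COLOR_BGR2GRAY)
for (u,v) in((135,276),(137,311)):
    c=g[v-10:v+11,u-10:u+11].astype(float);th=(c.min()+np.median(c))/2
    n,l,st,ce=cv2.connectedComponentsWithStats((c<th).astype(np.uint8))
    i=l[10,10];q=ce[i]+[u-10,v-10];print("bore px",q,st[i],np.round(pix2plane([q],.028,T),4))
print("hole",pix2plane([[280.5,206.5]],.045,T))
```

```text
bore px [134.61676647 276.62275449] [  2   4  16  14 167] [[ 0.4778 -0.0199  0.028 ]]
bore px [140.72043011 310.39784946] [ 8  5 12 10 93] [[ 0.4768 -0.0624  0.028 ]]
hole [[0.62778305 0.06227454 0.045     ]]
```

>>> {"method": "play_rows", "body": {
  "motion": [
    [-0.33,-0.6,0,0,0,0],
    [-0.33,-0.6,0,0,0,0],
    [-0.33,-0.6,0,0,0,0],
    [-0.33,-0.6,0,0,0,0],
    [-0.33,-0.6,0,0,0,0],
    [0,0,0.45,0,0,0],
    [0,0,0.45,0,0,0],
    [0,0,0,0,0,0],
    [0,0,0,0,0,0]
  ]
}}

```text
time: 5.82
position: [0.4784, -0.0208, 0.1073]
orientation: [-2.221, -2.221, 0.001]
ft_force: [0.3, -0.1, -1.4]
grip_width: 0.0169
grasp_force: 39.3
```

Run:
```python
from h import *
heading();T=wristT();p,d=robot.read_camera("wrist");cv2.imwrite("pics/w3.png",p[100:400,130:430]);h=plan([.4777,-.0208,.100],90,1)
```

```text
pos [ 0.4784 -0.0208  0.1073] hd 89.99 z [-0.001  0.    -1.   ] t 5.825 F [ 0.3 -0.1 -1.4] w 0.0169
end [ 0.4775 -0.0208  0.1002]
[[0.0,-0.03,0.15,0.0,0.0,0.0]] MAX 0.15
```

View pics/w3.png

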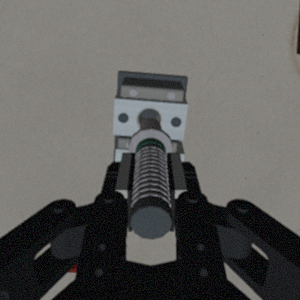

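The crop shows the plug right over the near bore at (150,118). I'll lower it gently.

>>> {"method": "play_rows", "body": {
  "motion": [
    [0,-0.01,0.1,0,0,0],
    [0,0,0.1,0,0,0],
    [0,0,0.06,0,0,0],
    [0,0,0.06,0,0,0],
    [0,0,0.06,0,0,0],
    [0,0,0.04,0,0,0],
    [0,0,0,0,0,0]
  ]
}}

```text
time: 6.75
position: [0.4779, -0.0208, 0.0861]
orientation: [-2.221, -2.221, 0.0]
ft_force: [-0.0, -0.6, -0.9]
grip_width: 0.0171
grasp_force: 39.3
```

>>> {"method": "play_rows", "body": {
  "motion": [
    [0,0,0.08,0,0,0],
    [0,0,0.08,0,0,0],
    [0,0,0.06,0,0,0],
    [0,0,0.04,0,0,0],
    [0,0,0,0,0,0]
  ]
}}

```text
time: 7.38
position: [0.4779, -0.0208, 0.0731]
orientation: [-2.221, -2.221, 0.0]
ft_force: [-0.8, 0.5, -1.3]
grip_width: 0.0168
grasp_force: 39.3
```

>>> {"method": "play_rows", "body": {
  "motion": [
    [0,0,0.03,0,0,0],
    [0,0,0.03,0,0,0],
    [0,0,0,0,0,0]
  ]
}}

```text
time: 7.75
position: [0.4786, -0.0208, 0.0723]
orientation: [2.221, 2.22, 0.002]
ft_force: [-4.0, 0.8, 14.8]
grip_width: 0.0171
grasp_force: 41.6
```

The gauge met the floor: the tip is about 4 mm above the bench and the force rose only there, at TCP z 0.072. So the block in the +y bay passes. I'll lift out and return the gauge.

>>> {"method": "play_rows", "body": {
  "motion": [
    [0,0,-0.2,0,0,0],
    [0,0,-0.5,0,0,0],
    [0,0,-0.6,0,0,0],
    [0,0,-0.4,0,0,0],
    [0.33,0.6,0,0,0,0],
    [0.33,0.6,0,0,0,0],
    [0.33,0.6,0,0,0,0],
    [0.33,0.6,0,0,0,0],
    [0.33,0.6,0,0,0,0],
    [0,0,0,0,0,0],
    [0,0,0,0,0,0]
  ]
}}

```text
time: 9.12
position: [0.6273, 0.0615, 0.1549]
orientation: [-2.221, -2.221, 0.002]
ft_force: [0.8, -0.0, -0.9]
grip_width: 0.017
grasp_force: 39.4
```

Run:
```python
from h import *
heading();T=wristT();p,d=robot.read_camera("wrist");cv2.imwrite("pics/w4.png",p)
h=plan([.628,.0612,.115],90,2);plan([.628,.0612,.081],90,3,h)
g=cv2.cvtColor(p,cv2.COLOR_BGR2GRAY);W=cloud("wrist",d,T);q=sel(W,.55,.7,0,.13,.035,.05);print(rect(q[:,:2]),len(q))
```

```text
pos [0.6273 0.0615 0.1549] hd 89.99 z [-0.002 -0.    -1.   ] t 9.125 F [ 0.8 -0.  -0.9] w 0.017
end [0.628  0.0613 0.115 ]
[[0.0,0.01,0.4,-0.01,0.0,0.0],[0.0,0.01,0.4,0.0,0.0,0.0]] MAX 0.4
end [0.628  0.0613 0.081 ]
[[0.0,0.0,0.23,0.0,0.0,0.0],[0.0,0.0,0.23,0.0,0.0,0.0],[0.0,0.0,0.22,0.0,0.0,0.0]] MAX 0.23
(array([627.8,  60.9]), array([64.3, 63.9]), 4.3) 4339
```

>>> {"method": "play_rows", "body": {
  "motion": [
    [0,0.01,0.4,0,0,0],
    [0,0.01,0.3,0,0,0],
    [0,0,0.12,0,0,0],
    [0,0,0.12,0,0,0],
    [0,0,0,0,0,0]
  ]
}}

```text
time: 9.8
position: [0.6289, 0.0616, 0.1081]
orientation: [-2.222, -2.221, 0.001]
ft_force: [0.1, -0.3, -0.8]
grip_width: 0.0167
grasp_force: 39.6
```

>>> {"method": "play_rows", "body": {
  "motion": [
    [0,0,0.2,0,0,0],
    [0,0,0.2,0,0,0],
    [0,0,0.1,0,0,0],
    [0,0,0.04,0,0,0],
    [0,0,0,0,0,0]
  ]
}}

```text
time: 10.42
position: [0.6291, 0.0617, 0.0812]
orientation: [-2.222, -2.221, 0.0]
ft_force: [0.7, 0.1, -1.6]
grip_width: 0.0166
grasp_force: 39.5
```

>>> {"method": "play_rows", "body": {
  "motion": [
    [0,0,0.03,0,0,0],
    [0,0,0.01,0,0,0],
    [0,0,0,0,0,0]
  ]
}}

```text
time: 10.8
position: [0.6292, 0.0617, 0.0795]
orientation: [2.221, 2.221, 0.001]
ft_force: [0.9, -0.4, -0.5]
grip_width: 0.0172
grasp_force: 39.7
```

>>> {"method": "play_rows", "body": {
  "motion": [
    [0,0,0,0,0,0],
    [0,0,0,0,0,0],
    [0,0,0,0,0,0],
    [0,0,-0.6,0,0,0],
    [0,0,-0.9,0,0,0],
    [0,0,-0.9,0,0,0],
    [0,0,0,0,0,0],
    [0,0,0,0,0,0]
  ],
  "jaw": 0.5
}}

```text
time: 11.8
position: [0.6288, 0.0616, 0.1989]
orientation: [-2.221, -2.221, 0.001]
ft_force: [-0.4, -0.2, -0.3]
grip_width: 0.0425
grasp_force: 0.0
```

Run:
```python
from h import *
heading();T=wristT();p,d=robot.read_camera("wrist");cv2.imwrite("pics/w5.png",p);W=cloud("wrist",d,T)
q=sel(W,.55,.69,0,.12,.09,.13);print("handle",rect(q[:,:2]),np.percentile(q[:,2],[5,50,98]))
q=sel(W,.55,.69,0,.12,.05,.13);print("gauge",rect(q[:,:2]))
h=plan([.477,-.063,.2],88,5)
```

```text
pos [0.6288 0.0616 0.1989] hd 89.99 z [-0. -0. -1.] t 11.8 F [-0.4 -0.2 -0.3] w 0.0425
handle (array([629.4,  61.6]), array([17.4, 17.7]), 45.7) [0.09461178 0.11565386 0.11746348]
gauge (array([629.2,  63.9]), array([22.2, 27. ]), 88.3)
end [ 0.4769 -0.0628  0.1998]
[[-0.5,-0.6,-0.01,0.0,0.0,0.06],[-0.5,-0.6,-0.01,0.0,0.0,0.06],[-0.51,-0.6,0.0,-0.01,0.0,0.06],[-0.51,-0.6,-0.01,0.0,0.0,0.05],[-0.51,-0.59,0.0,-0.01,0.0,0.06]] MAX 0.6
```

>>> {"method": "play_rows", "body": {
  "motion": [
    [-0.5,-0.6,0,0,0,0.06],
    [-0.5,-0.6,0,0,0,0.06],
    [-0.5,-0.6,0,0,0,0.06],
    [-0.5,-0.6,0,0,0,0.06],
    [-0.51,-0.6,0,0,0,0.06],
    [0,0,0,0,0,0],
    [0,0,0,0,0,0]
  ],
  "jaw": 1
}}

```text
time: 12.72
position: [0.4771, -0.0615, 0.1985]
orientation: [-2.261, -2.18, 0.001]
ft_force: [0.4, 0.2, 0.4]
grip_width: 0.0856
grasp_force: 0.0
```

Run:
```python
from h import *
heading();T=wristT();p,d=robot.read_camera("wrist");cv2.imwrite("pics/w6.png",p);W=cloud("wrist",d,T);np.save("w6.npy",W)
q=sel(W,.43,.53,-.11,.03,.0,.04);
for z0,z1 in((.029,.036),(.024,.036),(.024,.029)):
    q=sel(W,.43,.53,-.11,.03,z0,z1);print(len(q),rect(q[:,:2]))
# bright block pixels
m=(p.min(-1)>130)&(W[...,2]>.023)&(W[...,2]<.0335)
n,l,st,ce=cv2.connectedComponentsWithStats(m.astype(np.uint8))
for i in range(1,n):
    if st[i,4]>150:
        uv=np.argwhere(l==i)[:,::-1];P=pix2plane(uv,.028,T);print(ce[i],st[i],rect(P[:,:2]))
```

```text
pos [ 0.4771 -0.0615  0.1985] hd 87.91 z [-0.001  0.001 -1.   ] t 12.725 F [0.4 0.2 0.4] w 0.0856
1862 (array([476.8, -42.5]), array([97.8, 56.3]), 88.4)
4190 (array([477.3, -42.5]), array([98.1, 57.3]), 88.9)
2328 (array([477.3, -38.4]), array([88.9, 57.3]), 88.9)
[279.09353905 148.57859209] [ 252  134   56   31 1037] (array([477.4, -21.1]), array([28.5, 56. ]), 85.0)
[280.68421053 189.1630547 ] [255 176  53  28 969] (array([477.2, -64. ]), array([28.2, 55. ]), 85.2)
```

View pics/w6.png

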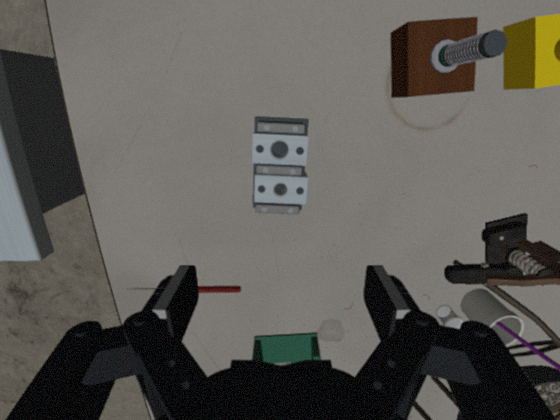

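The gauge stands upright at the upper right. The rack blocks are centred near (279,149) and (281,189), with the larger bore in the first. I'll refine the block yaw.

Run:
```python
from h import *
T=wristT();p=cv2.imread("pics/w6.png");W=np.load("w6.npy")
m=(p.min(-1)>130)&(W[...,2]>.023)&(W[...,2]<.0335)
n,l,st,ce=cv2.connectedComponentsWithStats(m.astype(np.uint8))
for i in range(1,n):
    if st[i,4]>150:
        c,_=cv2.findContours((l==i).astype(np.uint8),cv2.RETR_EXTERNAL,cv2.CHAIN_APPROX_NONE);M=np.zeros(l.shape,np.uint8);cv2.drawContours(M,c,-1,1,-1)
        P=pix2plane(np.argwhere(M)[:,::-1],.028,T)[:,:2];C=np.cov(P.T);w,v=np.linalg.eigh(C);a=v[:,1];print(P.mean(0),"yaw",np.degrees(np.arctan(a[1]/a[0])),np.sqrt(12*w))
        for side in(-1,1): # long edges
            xs=np.arange(P[:,0].min()+.008,P[:,0].max()-.008,.0015);ys=[(side*np.max(side*P[abs(P[:,0]-x)<.0015,1])) for x in xs];print(np.degrees(np.arctan(np.polyfit(xs,ys,1)[0])))
for h in((.4772,-.064,.1),):
    a=plan(h,87.5,3);plan((.4772,-.064,.014),87.5,4,a)
```

```text
[ 0.47797438 -0.02070438] yaw -5.248780642082534 [0.0283494  0.05588848]
-4.245512977795626
-4.677249655539548
[ 0.47777306 -0.06361699] yaw -4.978585501212442 [0.0279617 0.0548065]
-4.493915894867317
-5.0763037849537955
end [ 0.4775 -0.0638  0.1001]
[[-0.02,0.0,0.66,0.0,0.0,0.02],[-0.02,0.0,0.66,0.0,0.0,0.02],[-0.01,0.0,0.65,0.0,0.0,0.02]] MAX 0.66
end [ 0.4774 -0.0642  0.0141]
[[0.0,0.0,0.43,0.0,0.0,0.0],[0.0,0.0,0.43,0.0,0.0,0.0],[0.0,0.0,0.43,0.0,0.0,0.0],[-0.01,0.0,0.43,0.0,0.0,0.0]] MAX 0.43
```

Run:
```python
from h import *
a=plan((.4776,-.0638,.1),85.3,3);plan((.4776,-.0638,.014),85.3,4,a)
```

```text
end [ 0.4774 -0.0638  0.1001]
[[-0.02,0.0,0.66,0.0,0.0,0.13],[-0.02,0.0,0.66,0.0,0.0,0.13],[-0.01,0.0,0.65,-0.01,0.0,0.12]] MAX 0.66
end [ 0.4775 -0.0637  0.0141]
[[0.0,0.0,0.43,0.0,0.0,0.0],[0.0,0.0,0.43,0.0,0.0,0.0],[0.0,0.0,0.43,0.0,0.0,0.0],[0.0,0.0,0.43,0.0,0.0,0.0]] MAX 0.43
```

>>> {"method": "play_rows", "body": {
  "motion": [
    [-0.02,0,0.66,0,0,0.13],
    [-0.02,0,0.66,0,0,0.13],
    [-0.01,0,0.65,0,0,0.12],
    [0,0,0.43,0,0,0],
    [0,0,0.43,0,0,0],
    [0,0,0.43,0,0,0],
    [0,0,0.3,0,0,0],
    [0,0,0.1,0,0,0],
    [0,0,0,0,0,0]
  ]
}}

```text
time: 13.9
position: [0.4775, -0.0637, 0.016]
orientation: [-2.309, -2.129, 0.0]
ft_force: [0.2, 0.8, 0.7]
grip_width: 0.0852
grasp_force: 0.0
```

>>> {"method": "play_rows", "body": {
  "motion": [
    [0,0,0,0,0,0],
    [0,0,0,0,0,0],
    [0,0,0,0,0,0],
    [0,0,0,0,0,0]
  ],
  "jaw": 0.4,
  "squeeze": 40
}}

```text
time: 14.4
position: [0.4779, -0.0642, 0.0171]
orientation: [2.31, 2.128, 0.002]
ft_force: [-0.5, -0.3, 5.7]
grip_width: 0.0548
grasp_force: 43.4
```

>>> {"method": "play_rows", "body": {
  "motion": [
    [0,0,-0.3,0,0,0],
    [0,0,-0.6,0,0,0],
    [0,0,-0.9,0,0,0],
    [0,0,-0.9,0,0,0],
    [0,0,0,0,0,0],
    [0,0,0,0,0,0]
  ]
}}

```text
time: 15.15
position: [0.4764, -0.0641, 0.1506]
orientation: [-2.31, -2.128, 0.001]
ft_force: [-1.1, -0.5, -1.3]
grip_width: 0.0552
grasp_force: 43.0
```

Run:
```python
from h import *
heading()
a=plan((.526,.282,.14),103,8);a=plan((.526,.282,.022),103,4,a)
```

```text
pos [ 0.4764 -0.0641  0.1506] hd 85.31 z [-0.001  0.    -1.   ] t 15.15 F [-1.1 -0.5 -1.3] w 0.0552
end [0.5261 0.2818 0.1401]
[[0.87,0.05,0.03,0.0,0.0,-0.32],[0.87,0.09,0.03,0.0,0.0,-0.32],[0.87,0.12,0.03,0.0,0.0,-0.32],[0.86,0.15,0.02,0.0,0.0,-0.32],[0.85,0.19,0.03,0.0,0.0,-0.32],[0.85,0.22,0.02,0.0,0.0,-0.32],[0.84,0.25,0.03,0.0,0.0,-0.33],[0.82,0.28,0.02,-0.01,0.0,-0.32]] MAX 0.87
end [0.5261 0.2819 0.0221]
[[0.0,0.0,0.59,0.0,0.0,0.0],[0.0,0.0,0.59,0.0,0.0,0.0],[0.0,0.0,0.59,0.0,0.0,0.0],[0.0,0.0,0.59,0.0,0.0,0.0]] MAX 0.59
```

>>> {"method": "play_rows", "body": {
  "motion": [
    [0.87,0.05,0.03,0,0,-0.32],
    [0.87,0.09,0.03,0,0,-0.32],
    [0.87,0.12,0.03,0,0,-0.32],
    [0.86,0.15,0.02,0,0,-0.32],
    [0.85,0.19,0.03,0,0,-0.32],
    [0.85,0.22,0.02,0,0,-0.32],
    [0.84,0.25,0.03,0,0,-0.33],
    [0.82,0.28,0.02,0,0,-0.32],
    [0,0,0.4,0,0,0],
    [0,0,0.59,0,0,0],
    [0,0,0.59,0,0,0],
    [0,0,0.5,0,0,0]
  ]
}}

```text
time: 16.65
position: [0.5244, 0.2806, 0.0331]
orientation: [-1.955, -2.457, 0.008]
ft_force: [-1.2, -0.2, -1.0]
grip_width: 0.0547
grasp_force: 43.0
```

>>> {"method": "play_rows", "body": {
  "motion": [
    [0,0,0.2,0,0,0],
    [0,0,0.08,0,0,0],
    [0,0,0.04,0,0,0],
    [0,0,0,0,0,0]
  ]
}}

```text
time: 17.15
position: [0.5273, 0.2821, 0.0215]
orientation: [1.956, 2.458, 0.002]
ft_force: [0.4, 0.7, -1.2]
grip_width: 0.0548
grasp_force: 42.9
```

>>> {"method": "play_rows", "body": {
  "motion": [
    [0,0,0.04,0,0,0],
    [0,0,0.04,0,0,0],
    [0,0,0,0,0,0]
  ]
}}

```text
time: 17.52
position: [0.5271, 0.282, 0.0171]
orientation: [1.956, 2.458, 0.001]
ft_force: [0.9, -0.2, 0.2]
grip_width: 0.0551
grasp_force: 43.1
```

>>> {"method": "play_rows", "body": {
  "motion": [
    [0,0,0,0,0,0],
    [0,0,0,0,0,0],
    [0,0,-0.4,0,0,0],
    [0,0,-0.9,0,0,0],
    [0,0,-0.9,0,0,0],
    [0,0,-0.6,0,0,0],
    [0,0,0,0,0,0],
    [0,0,0,0,0,0]
  ],
  "jaw": 0.85
}}

```text
time: 18.52
position: [0.5262, 0.2815, 0.156]
orientation: [-1.956, -2.458, 0.002]
ft_force: [-0.4, -0.2, -0.6]
grip_width: 0.0724
grasp_force: 0.0
```

Run:
```python
from h import *
heading();T=wristT();p,d=robot.read_camera("wrist");cv2.imwrite("pics/w7.png",p);W=cloud("wrist",d,T)
q=sel(W,.47,.58,.235,.33,.02,.036);print("blk in tray",len(q),rect(q[:,:2]),np.median(q[:,2]))
a=plan((.478,-.0205,.14),85.3,8);a=plan((.478,-.0205,.014),85.3,5,a)
```

```text
pos [0.5262 0.2815 0.156 ] hd 102.98 z [-0.001 -0.001 -1.   ] t 18.525 F [-0.4 -0.2 -0.6] w 0.0724
blk in tray 2261 (array([526. , 285.2]), array([ 61.3, 127.4]), 28.4) 0.02821360786011573
end [ 0.4781 -0.0206  0.1398]
[[-0.71,-0.29,0.04,0.0,0.0,0.32],[-0.72,-0.26,0.04,0.0,0.0,0.32],[-0.73,-0.23,0.04,0.0,0.0,0.32],[-0.74,-0.2,0.04,0.0,0.0,0.32],[-0.74,-0.17,0.04,0.0,0.0,0.32],[-0.75,-0.15,0.04,-0.01,0.0,0.32],[-0.75,-0.12,0.04,0.0,0.01,0.33],[-0.76,-0.08,0.04,-0.01,0.0,0.32]] MAX 0.76
end [ 0.4781 -0.0206  0.0138]
[[0.0,0.0,0.5,0.0,0.0,0.0],[0.0,0.0,0.5,0.0,0.0,0.0],[0.0,0.0,0.51,0.0,0.0,0.0],[0.0,0.0,0.5,0.0,0.0,0.0],[0.0,0.0,0.51,0.0,0.0,0.0]] MAX 0.51
```

>>> {"method": "play_rows", "body": {
  "motion": [
    [-0.71,-0.29,0.04,0,0,0.32],
    [-0.72,-0.26,0.04,0,0,0.32],
    [-0.73,-0.23,0.04,0,0,0.32],
    [-0.74,-0.2,0.04,0,0,0.32],
    [-0.74,-0.17,0.04,0,0,0.32],
    [-0.75,-0.15,0.04,0,0,0.32],
    [-0.75,-0.12,0.04,0,0,0.33],
    [-0.76,-0.08,0.04,0,0,0.32],
    [0,0,0,0,0,0],
    [0,0,0.4,0,0,0],
    [0,0,0.4,0,0,0],
    [0,0,0,0,0,0]
  ],
  "jaw": 1
}}

```text
time: 20.08
position: [0.477, -0.0192, 0.0988]
orientation: [-2.306, -2.127, 0.005]
ft_force: [0.1, 0.0, 0.0]
grip_width: 0.0853
grasp_force: 0.0
```

Run:
```python
from h import *
heading();plan((.478,-.0207,.014),85.3,4)
```

```text
pos [ 0.477  -0.0192  0.0988] hd 85.38 z [-0.005  0.001 -1.   ] t 20.075 F [0.1 0.  0. ] w 0.0853
end [ 0.4781 -0.0208  0.0138]
[[-0.01,0.01,0.42,-0.01,0.0,0.0],[-0.01,0.01,0.43,-0.01,0.0,0.0],[0.0,0.0,0.42,-0.01,0.0,0.01],[-0.01,0.01,0.43,-0.01,0.0,0.0]] MAX 0.43
```

>>> {"method": "play_rows", "body": {
  "motion": [
    [-0.01,0,0.42,0,0,0],
    [0,0,0.43,0,0,0],
    [0,0,0.42,0,0,0],
    [0,0,0.3,0,0,0],
    [0,0,0.08,0,0,0],
    [0,0,0,0,0,0]
  ]
}}

```text
time: 20.82
position: [0.4793, -0.0203, 0.0186]
orientation: [2.31, 2.129, 0.0]
ft_force: [-0.3, 0.6, 0.4]
grip_width: 0.0856
grasp_force: 0.0
```

>>> {"method": "play_rows", "body": {
  "motion": [
    [0,0,0,0,0,0],
    [0,0,0,0,0,0],
    [0,0,0,0,0,0],
    [0,0,0,0,0,0]
  ],
  "jaw": 0.4
}}

```text
time: 21.32
position: [0.4797, -0.0205, 0.0192]
orientation: [2.31, 2.128, 0.002]
ft_force: [-0.1, -0.6, 6.5]
grip_width: 0.0551
grasp_force: 42.7
```

>>> {"method": "play_rows", "body": {
  "motion": [
    [0,0,-0.3,0,0,0],
    [0,0,-0.6,0,0,0],
    [0,0,-0.9,0,0,0],
    [0,0,-0.3,0,0,0],
    [0,0,0,0,0,0],
    [0,0,0,0,0,0]
  ]
}}

```text
time: 22.08
position: [0.4781, -0.0206, 0.1224]
orientation: [-2.31, -2.128, 0.002]
ft_force: [-0.0, -0.8, -1.9]
grip_width: 0.0553
grasp_force: 43.0
```

Run:
```python
from h import *
heading()
a=plan((.61,-.09,.1),85.3,4);a=plan((.61,-.09,.02),85.3,3,a)
```

```text
pos [ 0.4781 -0.0206  0.1224] hd 85.31 z [-0.002  0.    -1.   ] t 22.075 F [-0.  -0.8 -1.9] w 0.0553
end [ 0.6099 -0.0901  0.1002]
[[-0.29,0.69,0.11,0.0,0.0,0.0],[-0.29,0.68,0.11,0.0,0.0,0.0],[-0.29,0.69,0.11,-0.01,0.0,0.0],[-0.3,0.68,0.11,0.0,0.0,0.0]] MAX 0.69
end [ 0.6098 -0.0901  0.0202]
[[0.0,0.0,0.53,0.0,0.0,0.0],[0.0,0.0,0.54,0.0,0.0,0.0],[0.0,0.0,0.53,0.0,0.0,0.0]] MAX 0.54
```

>>> {"method": "play_rows", "body": {
  "motion": [
    [-0.29,0.69,0.11,0,0,0],
    [-0.29,0.68,0.11,0,0,0],
    [-0.29,0.69,0.11,0,0,0],
    [-0.3,0.68,0.11,0,0,0],
    [0,0,0.53,0,0,0],
    [0,0,0.54,0,0,0],
    [0,0,0.43,0,0,0],
    [0,0,0.08,0,0,0],
    [0,0,0,0,0,0],
    [0,0,0,0,0,0]
  ]
}}

```text
time: 23.32
position: [0.6116, -0.0902, 0.0231]
orientation: [2.309, 2.128, 0.002]
ft_force: [0.1, 0.3, -0.1]
grip_width: 0.0549
grasp_force: 42.9
```

>>> {"method": "play_rows", "body": {
  "motion": [
    [0,0,0.06,0,0,0],
    [0,0,0.04,0,0,0],
    [0,0,0.03,0,0,0],
    [0,0,0,0,0,0]
  ]
}}

```text
time: 23.82
position: [0.6106, -0.09, 0.0157]
orientation: [-2.31, -2.129, 0.0]
ft_force: [-0.0, 0.2, -0.7]
grip_width: 0.055
grasp_force: 42.9
```

>>> {"method": "play_rows", "body": {
  "motion": [
    [0,0,0.025,0,0,0],
    [0,0,0,0,0,0]
  ]
}}

```text
time: 24.08
position: [0.6109, -0.0901, 0.0152]
orientation: [2.31, 2.129, 0.0]
ft_force: [-2.4, 0.3, 3.9]
grip_width: 0.0549
grasp_force: 43.5
```

>>> {"method": "play_rows", "body": {
  "motion": [
    [0,0,0,0,0,0],
    [0,0,0,0,0,0],
    [0,0,0,0,0,0],
    [0,0,-0.5,0,0,0],
    [0,0,-0.9,0,0,0.9],
    [0,0,-0.9,0,0,1],
    [0,0,-0.7,0,0,1],
    [0,0,0,0,0,1],
    [0,0,0,0,0,1],
    [0,0,0,0,0,1],
    [0,0,0,0,0,1],
    [0,0,0,0,0,1]
  ],
  "jaw": 1
}}

```text
time: 25.58
position: [0.6107, -0.09, 0.1643]
orientation: [-3.029, -0.833, 0.0]
ft_force: [0.2, -1.0, -0.6]
grip_width: 0.0853
grasp_force: 0.0
```

>>> {"method": "play_rows", "body": {
  "motion": [
    [0,0,0,0,0,1],
    [0,0,0,0,0,1],
    [0,0,0,0,0,1],
    [0,0,0,0,0,1],
    [0,0,0,0,0,1],
    [0,0,0,0,0,0],
    [0,0,0,0,0,0]
  ]
}}

```text
time: 26.45
position: [0.6107, -0.09, 0.1644]
orientation: [-3.14, 0.09, 0.0]
ft_force: [-0.1, 0.9, -0.0]
grip_width: 0.0853
grasp_force: 0.0
```

Run:
```python
from h import *
heading();T=wristT();p,d=robot.read_camera("wrist");cv2.imwrite("pics/w8.png",p);W=cloud("wrist",d,T)
q=sel(W,.56,.66,-.15,-.04,.016,.035);print(len(q),rect(q[:,:2]),np.percentile(q[:,2],[5,50,95]))
p2,d2=robot.read_camera("side");W=cloud("side",d2);q=sel(W,.56,.66,-.15,-.04,.016,.035);print(len(q),rect(q[:,:2]))
```

```text
pos [ 0.6107 -0.09    0.1644] hd -3.28 z [-0.  0. -1.] t 26.45 F [-0.1  0.9 -0. ] w 0.0853
1550 (array([611. , -90.7]), array([30. , 56.5]), 85.3) [0.02212388 0.02428107 0.02553721]
314 (array([612.7, -92.2]), array([36.3, 57.9]), 88.5)
```

View pics/w8.png

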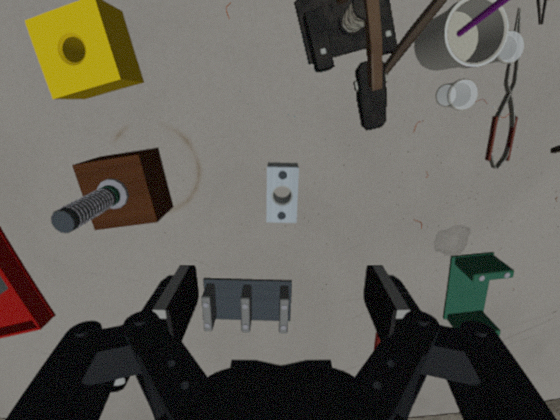

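The block stands flat at (282,193), measured 30 x 56.5 mm with its top at 24 mm and yaw about -4.7°. I'll take it across the long sides.

>>> {"method": "play_rows", "body": {
  "motion": [
    [0,-0.01,0.6,0,0,0.1],
    [0,0,0.8,0,0,0.1],
    [0,0,0.8,0,0,0],
    [0,0,0.6,0,0,0],
    [0,0,0.15,0,0,0],
    [0,0,0,0,0,0]
  ],
  "jaw": 0.75
}}

```text
time: 27.3
position: [0.6109, -0.0896, 0.0172]
orientation: [-3.139, 0.13, 0.0]
ft_force: [-0.1, -1.0, -0.5]
grip_width: 0.0643
grasp_force: 0.0
```

>>> {"method": "play_rows", "body": {
  "motion": [
    [0,0,0,0,0,0],
    [0,0,0,0,0,0],
    [0,0,0,0,0,0],
    [0,0,0,0,0,0],
    [0,0,0,0,0,0]
  ],
  "jaw": 0.1
}}

```text
time: 27.92
position: [0.6122, -0.0898, 0.0188]
orientation: [3.138, -0.13, 0.005]
ft_force: [-0.4, -0.0, 5.4]
grip_width: 0.0296
grasp_force: 40.8
```

>>> {"method": "play_rows", "body": {
  "motion": [
    [0,0,-0.3,0,0,0],
    [0,0,-0.8,0,0,0],
    [0,0,-0.9,0,0,0],
    [0,0,-0.9,0,0,0],
    [0,0,0,0,0,0],
    [0,0,0,0,0,0]
  ]
}}

```text
time: 28.68
position: [0.6103, -0.0895, 0.1621]
orientation: [-3.139, 0.13, 0.001]
ft_force: [-0.5, 0.7, -0.7]
grip_width: 0.0297
grasp_force: 40.1
```

Run:
```python
from h import *
heading()
a=plan((.44,-.308,.20),0,8)
```

```text
pos [ 0.6103 -0.0895  0.1621] hd -4.75 z [-0.  0. -1.] t 28.675 F [-0.5  0.7 -0.7] w 0.0297
end [ 0.44   -0.3079  0.2002]
[[-0.38,0.58,-0.09,0.0,0.0,-0.09],[-0.39,0.58,-0.1,0.0,0.0,-0.09],[-0.39,0.57,-0.09,0.0,0.0,-0.09],[-0.4,0.57,-0.1,0.0,0.0,-0.08],[-0.4,0.56,-0.09,0.0,0.0,-0.09],[-0.41,0.56,-0.1,0.0,0.0,-0.08],[-0.41,0.55,-0.09,0.0,0.0,-0.09],[-0.42,0.55,-0.1,0.0,0.0,-0.08]] MAX 0.58
```

>>> {"method": "play_rows", "body": {
  "motion": [
    [-0.38,0.58,-0.09,0,0,-0.09],
    [-0.39,0.58,-0.1,0,0,-0.09],
    [-0.39,0.57,-0.09,0,0,-0.09],
    [-0.4,0.57,-0.1,0,0,-0.08],
    [-0.4,0.56,-0.09,0,0,-0.09],
    [-0.41,0.56,-0.1,0,0,-0.08],
    [-0.41,0.55,-0.09,0,0,-0.09],
    [-0.42,0.55,-0.1,0,0,-0.08],
    [0,0,0,0,0,0],
    [0,0,0,0,0,0]
  ]
}}

```text
time: 29.92
position: [0.4399, -0.3072, 0.1988]
orientation: [-3.14, 0.001, 0.003]
ft_force: [0.1, 0.6, -0.3]
grip_width: 0.0298
grasp_force: 40.1
```

Run:
```python
from h import *
heading();T=wristT();p,d=robot.read_camera("wrist");cv2.imwrite("pics/w9.png",p);W=cloud("wrist",d,T)
hsv=cv2.cvtColor(p,cv2.COLOR_BGR2HSV);g=(hsv[...,0]>55)&(hsv[...,0]<95)&(hsv[...,1]>70)
ok=g&(W[...,0]>.4)&(W[...,0]<.56)&(W[...,1]>-.38)&(W[...,1]<-.24)
q=W[ok];print(len(q),np.round(np.percentile(q[:,2],[5,50,95]),4))
for z0,z1 in((.036,.046),(-.003,.009)):
    r=q[(q[:,2]>z0)&(q[:,2]<z1)];print(z0,len(r),rect(r[:,:2]))
t=q[(q[:,2]>.036)]
for lo,hi in((.4,.475),(.48,.56)):
    r=t[(t[:,0]>lo)&(t[:,0]<hi)];
    if len(r)>10:print("wall",len(r),r.mean(0),rect(r[:,:2]),np.degrees(np.arctan(np.polyfit(r[:,1],r[:,0],1)[0])))
# held block
b=sel(W,.36,.52,-.37,-.25,.14,.24)
```

```text
pos [ 0.4399 -0.3072  0.1988] hd -0.03 z [-0.002  0.002 -1.   ] t 29.925 F [ 0.1  0.6 -0.3] w 0.0298
10378 [0.0036 0.2529 0.2853]
0.036 692 (array([ 476.8, -308.6]), array([88.4, 44.5]), 1.4)
-0.003 2881 (array([ 472.8, -309.1]), array([75. , 50.1]), 1.8)
wall 6878 [ 0.45062978 -0.3071162   0.25644912] (array([ 445.2, -307.2]), array([ 33.1, 131.3]), 0.4) -0.018716094216837804
wall 384 [ 0.51628051 -0.30792147  0.04200984] (array([ 516.3, -307.7]), array([ 9.5, 44.4]), 1.9) -1.9152340094267635
```

View pics/w9.png

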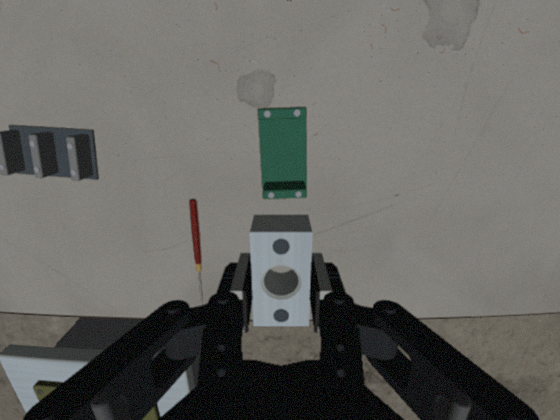

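The held block is at (281,270), square in the fingers, and the carrier is at (283,152). Its wall tops measure 88 mm overall, close to the 90 given. I'll locate the block in the hand and plan.

Run:
```python
from h import *
T=wristT();p=cv2.imread("pics/w9.png");g=cv2.cvtColor(p,cv2.COLOR_BGR2GRAY)
c=g[255:305,255:310];_,l,st,ce=cv2.connectedComponentsWithStats((c<130).astype(np.uint8));i=l[26,27];q=ce[i]+[255,255];print(q,st[i],pix2plane([q],.2045,T))
m=((p.min(-1)>140)).astype(np.uint8);m[:228]=0;m[330:]=0;m[:,:240]=0;m[:,320:]=0
n,l,st,ce=cv2.connectedComponentsWithStats(m);i=1+np.argmax(st[1:,4]);P=pix2plane(np.argwhere(l==i)[:,::-1],.2045,T);print(rect(P[:,:2]))
heading();a=plan((.4768,-.3085,.09),1.7,4);a=plan((.4768,-.3085,.03),1.7,3,a)
```

```text
[281.2016546  282.56566701] [  8  12  38  32 967] [[ 0.43928554 -0.30721189  0.2045    ]]
(array([ 439.5, -306.7]), array([54.9, 29.5]), 0.3)
pos [ 0.4402 -0.3071  0.199 ] hd 0.02 z [-0.002  0.002 -1.   ] t 29.975 F [ 0.6 -0.4 -1.2] w 0.0296
end [ 0.4766 -0.3085  0.0899]
[[0.18,0.01,0.54,0.0,0.0,-0.06],[0.18,0.01,0.55,0.0,0.0,-0.06],[0.19,0.01,0.54,-0.01,0.01,-0.06],[0.18,0.01,0.55,0.0,0.0,-0.06]] MAX 0.55
end [ 0.4766 -0.3085  0.0299]
[[0.0,0.0,0.4,0.0,0.0,0.0],[0.0,0.0,0.4,0.0,0.0,0.0],[0.0,0.0,0.4,0.0,0.0,0.0]] MAX 0.4
```

>>> {"method": "play_rows", "body": {
  "motion": [
    [0.19,0.01,0.3,0,0,-0.06],
    [0.19,0.01,0.5,0,0,-0.06],
    [0.19,0.01,0.55,0,0,-0.06],
    [0.18,0.01,0.55,0,0,-0.06],
    [0,0,0.2,0,0,0],
    [0,0,0,0,0,0],
    [0,0,0,0,0,0]
  ]
}}

```text
time: 30.85
position: [0.4785, -0.3098, 0.0959]
orientation: [3.141, 0.045, 0.002]
ft_force: [-0.5, -0.2, -1.4]
grip_width: 0.0296
grasp_force: 40.1
```

Run:
```python
from h import *
heading();T=wristT();p,d=robot.read_camera("wrist");cv2.imwrite("pics/w10.png",p[60:400,130:430]);W=cloud("wrist",d,T)
hsv=cv2.cvtColor(p,cv2.COLOR_BGR2HSV);g=(hsv[...,0]>55)&(hsv[...,0]<95)&(hsv[...,1]>70)
q=W[g];q=q[(q[:,2]>.036)&(q[:,2]<.047)&(q[:,0]>.5)&(q[:,0]<.54)];print(len(q),rect(q[:,:2]),np.degrees(np.arctan(np.polyfit(q[:,1],q[:,0],1)[0])))
plan((.4773,-.3085,.03),1.7,4)
```

```text
pos [ 0.4785 -0.3098  0.0959] hd 1.65 z [ 0.001 -0.001 -1.   ] t 30.85 F [-0.5 -0.2 -1.4] w 0.0296
894 (array([ 516.3, -307.8]), array([10.4, 44.1]), 2.7) -1.908070993909735
end [ 0.4771 -0.3086  0.0301]
[[-0.01,-0.01,0.33,0.0,0.0,0.0],[-0.01,-0.01,0.33,0.0,0.0,0.0],[0.0,-0.01,0.33,0.0,-0.01,0.0],[-0.01,0.0,0.33,0.01,0.0,-0.01]] MAX 0.33
```

View pics/w10.png

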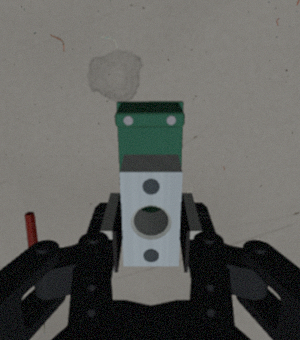

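The block hangs aligned over the carrier floor, with the far wall at crop (150,115). I'll lower it.

>>> {"method": "play_rows", "body": {
  "motion": [
    [-0.01,0,0.33,0,0,0],
    [-0.01,0,0.33,0,0,0],
    [0,0,0.33,0,0,0],
    [0,0,0.26,0,0,0],
    [0,0,0.05,0,0,0],
    [0,0,0,0,0,0],
    [0,0,0,0,0,0]
  ]
}}

```text
time: 31.78
position: [0.4775, -0.31, 0.0308]
orientation: [3.14, 0.045, 0.002]
ft_force: [-0.6, 1.1, -1.2]
grip_width: 0.0295
grasp_force: 40.1
```

>>> {"method": "play_rows", "body": {
  "motion": [
    [0,0,0.06,0,0,0],
    [0,0,0.04,0,0,0],
    [0,0,0.03,0,0,0],
    [0,0,0.02,0,0,0],
    [0,0,0,0,0,0]
  ]
}}

```text
time: 32.4
position: [0.4769, -0.3096, 0.0228]
orientation: [-3.141, -0.045, 0.0]
ft_force: [-0.8, 1.4, 2.2]
grip_width: 0.0295
grasp_force: 40.4
```

>>> {"method": "play_rows", "body": {
  "motion": [
    [0,0,0.01,0,0,0],
    [0,0,0,0,0,0]
  ]
}}

```text
time: 32.65
position: [0.4769, -0.3096, 0.0227]
orientation: [3.141, 0.045, 0.0]
ft_force: [-1.9, 1.5, 6.8]
grip_width: 0.0297
grasp_force: 41.0
```

>>> {"method": "play_rows", "body": {
  "motion": [
    [0,0,0,0,0,0],
    [0,0,0,0,0,0],
    [0,0,0,0,0,0],
    [0,0,-0.4,0,0,0],
    [0,0,-0.8,0,0,0],
    [0,0,-0.9,0,0,0],
    [-0.5,0,-0.9,0,0,0],
    [-0.5,0,-0.6,0,0,0],
    [0,0,0,0,0,0],
    [0,0,0,0,0,0]
  ],
  "jaw": 0.7
}}

```text
time: 33.9
position: [0.4272, -0.311, 0.2014]
orientation: [-3.141, -0.045, -0.0]
ft_force: [-0.4, -0.6, -0.4]
grip_width: 0.0595
grasp_force: 0.0
```

Run:
```python
from h import *
heading();T=wristT();p,d=robot.read_camera("wrist");W=cloud("wrist",d,T)
hsv=cv2.cvtColor(p,cv2.COLOR_BGR2HSV);g=(hsv[...,0]>55)&(hsv[...,0]<95)&(hsv[...,1]>70)
q=W[g];q=q[(q[:,2]>.036)&(q[:,2]<.047)];print("carrier",rect(q[:,:2]))
b=sel(W,.43,.525,-.34,-.28,.02,.034);b=b[:];k=W[(~g)&(p.min(-1)>90)&(W[...,2]>.02)&(W[...,2]<.034)&(abs(W[...,0]-.477)<.045)&(abs(W[...,1]+.309)<.035)]
print("block",len(k),rect(k[:,:2]),np.percentile(k[:,2],[5,50,95]))
p,d=robot.read_camera("top");cv2.imwrite("pics/top1.png",p)
cv2.imwrite("pics/fin.png",cv2.resize(p[120:310,110:430],None,fx=2.4,fy=2.4))
a=cv2.imread("pics/top0.png")
for n,(y0,y1,x0,x1) in dict(cal=(160,185,172,218),scr=(262,318,352,370),tin=(275,302,218,244)).items(): print(n,np.abs(a[y0:y1,x0:x1].astype(int)-p[y0:y1,x0:x1]).mean())
```

```text
pos [ 0.4272 -0.311   0.2014] hd 1.63 z [ 0.  0. -1.] t 33.9 F [-0.4 -0.6 -0.4] w 0.0595
carrier (array([ 476.4, -309.2]), array([87.9, 44.1]), 1.8)
block 1343 (array([ 475.9, -309.3]), array([57. , 30.1]), 1.6) [0.02657712 0.02823322 0.02948987]
cal 4.530434782608696
scr 4.158399470899471
tin 4.584520417853751
```

View pics/fin.png

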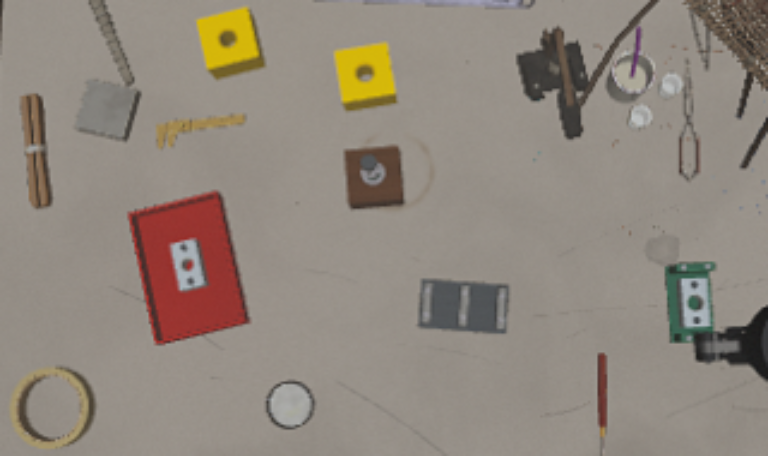

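The final view shows the failed block in the red tray at (187,264) and the gauge upright at (373,168). The passed block is centred in the carrier at (694,303), within 0.5 mm. The caliper, scriber and tin are unmoved.

```bash
python3 -c "
from plant import robot
print(robot.job_done())"
```

```text
the job is handed in; nothing more can be done
None
```

Job handed in at about 34 s: the gauge went to the floor in the +y bay's block, now flat in the middle of the green carrier; the other (inferred to fail, not gauged itself) is in the red tray, the gauge is upright in its stand, and the caliper, scriber and tin did not move.

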